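# Set the vee-jaw spring clamp to its loading position

## Robot

A 6-joint arm with a two-finger parallel gripper is mounted at the origin on the work surface. World frame = base frame: x ahead of the robot, y to its left, z up, the work surface at z = 0. Lengths are in m, angles in rad, forces in N, time in s.
With the tool pointing down it reaches from about 0.35 to 0.775 m from the base axis. Payload 5.5 kg.
Tool frame: the origin (TCP) lies between the finger pads; the fingertips stand 22 mm ahead of it and the grasp point (between the pads) lies 3 mm ahead of it; z points along the fingers, y is the line along which they close (so a half turn about z gives the same grasp; the last joint's range is limited). The gripper opens to 85 mm and grips with 20 to 120 N. Pads are 22 mm wide; open, the fingers measure 114 mm over their backs; the gripper's body (76 mm by 85 mm) begins 54 mm behind the grasp point. The pads swing forward as they close: fully open they stand 13 mm farther back than shut.
Start: joints at [-1.411, 0.313, 0.046, 1.304, 0, 1.431], TCP at [0.17, -0.549, 0.253] pointing down, gripper open.
Joint ranges: [-2.76, 2.76], [-0.86, 1.69], [-1.03, 1.26], [-2.2, 2.34], [-1.47, 1.5], [-3.14, 3.14]. Speed limits (rad/s): [2.57, 2.57, 3.14, 3.14, 3.14, 3.14].

## Interface

Orientations are given as a unit quaternion [w, x, y, z].
In Python, from workcell import env gives the robot as it stands.
- The arm moves only by the shell command python3 nudge.py 'ROWS' [OPENING] [FORCE]. ROWS is a JSON list of rows, 1 to 8 of them, each an object with the fields xyz (a list: dx, dy, dz in m), turn_vec (a list: a rotation vector rx, ry, rz in rad); a field left out counts as zero; each row is the pose to reach, as a shift and turn from the pose commanded when the command began, along the tool's axes at that moment; what a row does not reach only later rows make up. A row lasts 1/8 s, in which the tool goes at most 0.0625 m and 0.188 rad, less where a joint would pass 70% of its speed; a pose out of reach is approached as far as the arm can. OPENING is the finger opening in m, set as the command begins (- or left out keeps the last). The fingers move at their own pace and stop on an object; FORCE is the grip in N (left out, the last holds). Time passes only in rows, so rows that do not move let the fingers close. It prints the time, the measured TCP pose, the force, the opening and the grip force at its end. Input that does not fit is refused with a message, and nothing moves.
- env.get_state(): the state, without advancing time (a new reading comes with each control period).
- env.read_camera(name): name is "side" or "top"; returns a dict with "image" (480x640x3 uint8, red, green, blue), "K" (3x3 intrinsics, pixels), "R" (3x3) and "t" (3): a world point X has camera coordinates R X + t. Camera axes: x right, y down, z forward; pixel columns grow to the right and rows downward; lengths in m; the calibration is good to about 2 mm. A picture is of the moment at which its call begins. There is no depth.
- env.hand_in(): hands the job in; it is judged then, once.
The state is a dict: "clock": time; "joint_pos": joint angles; "qvel": joint speeds; "tau": joint torques, N m; "tcp_pos": TCP position; "orientation": TCP orientation; "wrist_force": force on the tool from outside, world axes, zero at the start; "ft_torque": the same for the moment, N m; "finger_gap": finger opening in m; "grip_force": force on a finger pad.
Only numpy, scipy, OpenCV 4.12 (cv2) and the standard library are available. Lean on these libraries where they do the work, as an engineer would, in place of code of your own. Each camera call takes 0.05 s, during which the arm holds its last target. There are 200 camera calls.

## Task

Open the vee-jawed one of the two spring clamps to its loading position for the next lens housing: with the fingertips, push its upright steel push plate right back until the carriage meets the end of its travel, then let the spring bring it back until the catch pin stops it half-way, and take the hand away. Only push on the front face of the plate: do not grip the plate or touch its black plastic backing or the catch knob, and leave the plain-jawed clamp and the other things on the bench alone.

Things in the scene. Friction and masses are not known exactly. Their poses are not given: they have to be found in the camera images.
- clamp_v: Origin: centre of the underside of its aluminium base (240 x 90 x 12 mm, fixed on the bench), z up; x runs from the fixed jaw (x -125 to -90 mm, 38 mm high) to the back stop (x 120). The carriage is pushed along +x. Catch bridge at x 56 mm, 62 mm high. VEE clamp, the one to set: each jaw is a vee of two sloping steel cheeks.
- face_v (a point): Centre of the front face (looking to clamp -x) of the vee clamp's upright push plate, moving with the carriage; at clamp x -50 mm at rest, 65 mm above the bench. Plate 56 mm wide, 4 thick, reaching 39 to 91 mm above the bench. The moving jaw (38 mm high) juts out 27 mm under it in front: keep fingertips 45 to 65 mm above the bench.
- slide_v (a joint): Carriage travel of the vee clamp, m, along clamp +x: 0 spring-closed (start), 0.030 latched (loading position), 0.055 hard end stop. Spring: 4 N at 0, 7 N at 0.030, 9 N at 0.055; the catch adds up to 2 N from 0.005 to 0.031. The pin drops in beyond about 0.031; let go sooner and it goes back to 0. Release may be quick or slow.
- pin_v (a joint): Height of the vee clamp's spring-loaded catch pin in m: 0 = down (at rest, and again when it has dropped behind the carriage's tooth), up to about 0.008 while it rides over the tooth. It works by itself.
- holder_v: Black plastic backing 10 x 70 x 50 mm close behind the push plate of the vee clamp, 7 mm wider than the plate on each side; origin at the centre of its underside, 40 mm above the bench. Not to be touched.
- knob_v: Black knob, 20 mm in diameter and 22 mm tall, on top of the vee clamp's catch pin; origin at the centre of its underside, 63 mm above the bench when down. Not to be touched.
- clamp_f: Origin: centre of the underside of its aluminium base (240 x 90 x 12 mm, fixed on the bench), z up; x runs from the fixed jaw (x -125 to -90 mm, 38 mm high) to the back stop (x 120). The carriage is pushed along +x. Catch bridge at x 56 mm, 62 mm high. PLAIN clamp, left alone: jaws are straight square blocks; else the same.
- slide_f (a joint): Travel of the plain clamp's carriage in m, 0 = spring-closed; must stay there.
- pin_f (a joint): Height of the plain clamp's catch pin in m, 0 = down; must stay there.
- lens_barrel: Bystander: loose black lens barrel standing upright, 60 mm in diameter, 80 mm tall; origin at the centre of its underside.
- bottle: Bystander: loose white bottle with red cap, 44 mm in diameter, 120 mm tall; origin at the centre of its underside.
- dish: Bystander: loose round grey dish, 90 mm in diameter, 30 mm tall; origin at the centre of its underside.

How it is judged:
By the outcome, as a careful person would: the job done as asked, in the order asked, and still so for the second after the job is handed in, with the robot touching nothing.
It also fails if it takes over 38 s, if anything falls off the work surface, if the arm or the gripper's body presses on something with over 40 N, if the wrist force passes 120 N, or if a joint passes its speed limit or range.

## Working session

There is one attempt and no reset: what is moved stays moved. The work goes in short steps, Python scripts to look and compute and a shell command to move; the robot and the scene stay as the last step left them, time stands still between calls to the robot, and variables do not carry over. Pictures are saved under pics/ and viewed, at most 10 in all, crops included, and the job is handed in when it is done.

```bash
ls; mkdir -p pics
python3 - <<'E'
from workcell import env
import cv2
s=env.get_state();print({k:s[k] for k in('clock','tcp_pos','orientation','finger_gap')})
for n in('top','side'):
    c=env.read_camera(n);cv2.imwrite(f'pics/{n}0.png',c['image'][:,:,::-1]);print(n,c['K'],c['R'],c['t'])
E
```

```text
nudge.py
pics
workcell.py
{'clock': 0.0, 'tcp_pos': array([ 0.16971978, -0.54887393,  0.25240111]), 'orientation': array([-9.27791555e-04,  9.88783944e-01,  1.49350097e-01, -1.89344869e-05]), 'finger_gap': 0.08542296084976767}
top [[539.19895013   0.         318.644605  ]
 [  0.         539.19895013 240.82708935]
 [  0.           0.           1.        ]] [[-0.0197246  -0.99980462  0.00128839]
 [-0.97413289  0.01892796 -0.22518182]
 [ 0.22511343 -0.00569668 -0.97431591]] [0.00254066 0.65056771 1.17522599]
side [[495.51853692   0.         319.70509238]
 [  0.         495.51853692 252.04926839]
 [  0.           0.           1.        ]] [[-0.67062957 -0.74154132  0.01929895]
 [-0.43707004  0.37398561 -0.81798811]
 [ 0.59935445 -0.55700201 -0.5749113 ]] [0.41515285 0.32027989 0.89912466]
```

View pics/top0.png

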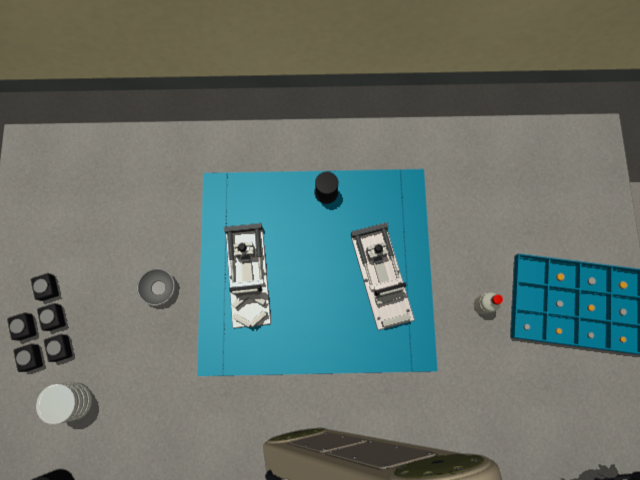

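View pics/side0.png

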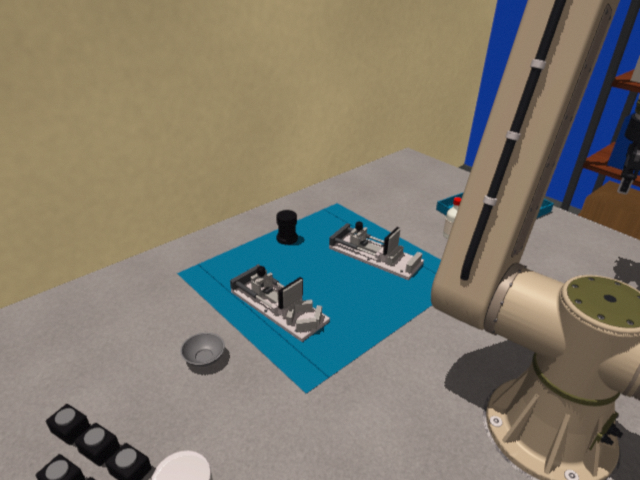

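The top view shows the vee clamp at left (about 248,275, knob at 242,247) and the plain clamp at right (380,275). In the side view the vee clamp is the nearer one (280,300). I'll enlarge both.

Run:
```python
import cv2,numpy as np
a=cv2.imread('pics/top0.png')[215:335,210:290];b=cv2.imread('pics/side0.png')[255:345,220:340]
cv2.imwrite('pics/c1.png',cv2.resize(a,None,fx=5,fy=5,interpolation=cv2.INTER_CUBIC))
cv2.imwrite('pics/c2.png',cv2.resize(b,None,fx=6,fy=6,interpolation=cv2.INTER_CUBIC))
```

```text
(no output)
```

View pics/c1.png

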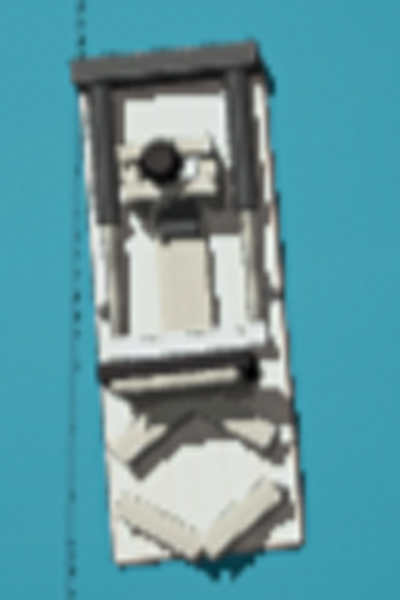

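View pics/c2.png

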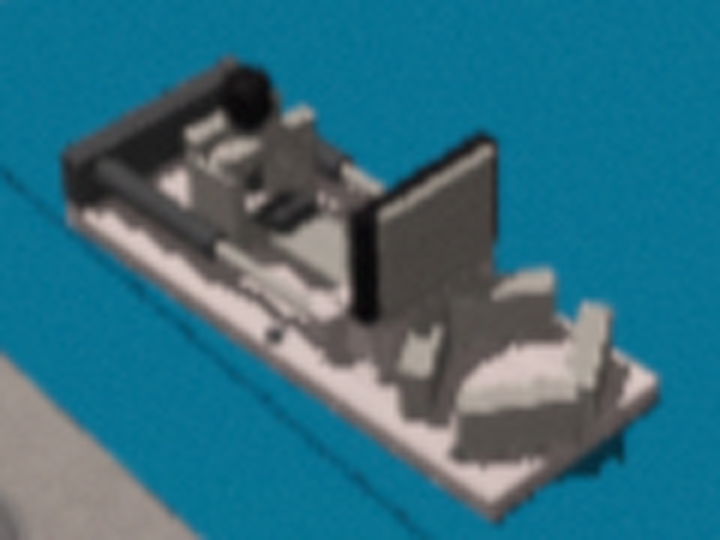

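Top crop: base front corners at crop (115,563) and (301,546), plate's top front edge from (103,388) to (243,372), knob at (160,160). Side crop: base corners at (494,512) and (657,378), plate face corners at (378,213), (495,147), (375,318). Next, a fit of the clamp pose.

```bash
cat > fit.py <<'E'
from workcell import env
import numpy as np
from scipy.optimize import least_squares
from scipy.spatial.transform import Rotation as Ro
T=[((115,560),(-.12,.045,.012)),((301,545),(-.12,-.045,.012)),((105,388),(-.05,.028,.091)),((243,374),(-.05,-.028,.091)),((160,160),(.056,0,.075))]
S=[((494,510),(-.12,.045,.012)),((657,377),(-.12,-.045,.012)),((378,213),(-.05,.028,.091)),((495,146),(-.05,-.028,.091)),((377,318),(-.05,.028,.039)),((247,97),(.056,0,.074))]
cam={n:env.read_camera(n) for n in('top','side')}
obs=[(cam['top'],np.array(p)/5+(210,215)-.4,q) for p,q in T]+[(cam['side'],np.array(p)/6+(220,255)-.4,q) for p,q in S]
def res(v):
    o=[]
    for c,p,q in obs:
        X=Ro.from_euler('z',v[2]).apply(q)+[v[0],v[1],0]
        u=c['K']@(c['R']@X+c['t']);o+=list(u[:2]/u[2]-p)
    return o
r=least_squares(res,[.5,.15,0],loss='soft_l1');v=r.x
print('pose',v,'\n',np.round(np.reshape(res(v),(-1,2)),1))
Rz=Ro.from_euler('z',v[2])
print('face',Rz.apply([-.05,0,.065])+[v[0],v[1],0])
s=env.get_state();q=s['orientation'];Rt=Ro.from_quat(q[[1,2,3,0]])
print('tcp',s['tcp_pos'],Rt.as_matrix().round(4))
E
python3 fit.py
```

```text
pose [0.58452335 0.16258436 0.08398715] 
 [[-0.8  0.4]
 [ 0.2 -0.6]
 [ 1.2  0.1]
 [-1.4  0.3]
 [ 0.3 -0.1]
 [-1.1 -2. ]
 [ 0.  -0.5]
 [ 0.6  0.6]
 [-0.5  0.2]
 [ 1.3  1.3]
 [-0.2 -0.4]]
face [0.5346996  0.15838994 0.065     ]
tcp [ 0.16975766 -0.54909025  0.25273097] [[ 9.554e-01  2.953e-01 -2.000e-04]
 [ 2.953e-01 -9.554e-01  1.100e-03]
 [ 2.000e-04 -1.100e-03 -1.000e+00]]
```

Residuals are about 1 px. The fit gives face_v at (0.535, 0.158) and clamp yaw 0.084. Now to close the fingers and travel high to a point in front of the plate.

```bash
python3 nudge.py '[{"xyz": [0.04,-0.044,0],"turn_vec": [0,0,0.02]},{"xyz": [0.10,-0.11,0],"turn_vec": [0,0,0.06]},{"xyz": [0.16,-0.176,0],"turn_vec": [0,0,0.1]},{"xyz": [0.2,-0.22,0],"turn_vec": [0,0,0.14]},{"xyz": [0.24,-0.265,0],"turn_vec": [0,0,0.18]},{"xyz": [0.28,-0.309,0],"turn_vec": [0,0,0.216]},{"xyz": [0.32,-0.353,0],"turn_vec": [0,0,0.216]},{"xyz": [0.36,-0.397,0],"turn_vec": [0,0,0.216]}]' 0 20
cat > where.py <<'E'
from workcell import env
import numpy as np
from scipy.spatial.transform import Rotation as Ro
s=env.get_state();R=Ro.from_quat(s['orientation'][[1,2,3,0]]);c=Ro.from_euler('z',.084)
o=np.array([.5845,.1626,0]);p=c.inv().apply(s['tcp_pos']-o)
print('t',s['clock'],'tcp in clamp',p.round(4),'tool axes in clamp\n',(c.inv()*R).as_matrix().round(3),'F',c.inv().apply(s['wrist_force']).round(1),'gap',s['finger_gap'])
print('shift to (-.09,0,.15) in tool',R.inv().apply(c.apply(np.array([-.09,0,.15])-p)).round(4), 'rotvec',(R.inv()*c*Ro.from_euler('x',np.pi)).as_rotvec().round(4))
E
python3 where.py
```

```text
clock: 1.2
tcp_pos: [0.3805, -0.0972, 0.2535]
orientation: [0.0, 0.999, 0.042, 0.001]
wrist_force: [1.4, -0.3, -1.0]
finger_gap: -0.0002
grip_force: 0.0
t 1.2 tcp in clamp [-0.2251 -0.2418  0.2535] tool axes in clamp
 [[ 1.    -0.001  0.001]
 [-0.001 -1.    -0.001]
 [ 0.001  0.001 -1.   ]] F [ 1.3 -0.4 -1. ] gap -0.0001760760532371884
shift to (-.09,0,.15) in tool [ 0.1348 -0.242   0.1035] rotvec [ 0.0007 -0.001  -0.0007]
```

```bash
python3 nudge.py '[{"xyz": [0.02,-0.05,0]},{"xyz": [0.04,-0.1,0]},{"xyz": [0.07,-0.15,0.03]},{"xyz": [0.1,-0.2,0.06]},{"xyz": [0.125,-0.23,0.09]},{"xyz": [0.134,-0.242,0.103]},{"xyz": [0.134,-0.242,0.103]},{"xyz": [0.134,-0.242,0.103]}]'
python3 where.py
python3 - <<'E'
from workcell import env
import cv2,numpy as np
a=env.read_camera('side')['image'][:,:,::-1][235:355,210:350];b=env.read_camera('top')['image'][:,:,::-1][215:335,200:300]
cv2.imwrite('pics/d.png',np.hstack([cv2.resize(i,None,fx=3.3,fy=3.3,interpolation=2) for i in(a,b)]))
E
```

```text
clock: 2.2
tcp_pos: [0.4949, 0.1358, 0.1513]
orientation: [-0.006, 0.999, 0.053, -0.0]
wrist_force: [-0.5, -0.8, 0.4]
finger_gap: -0.0001
grip_force: 0.0
t 2.2 tcp in clamp [-0.0915 -0.0192  0.1513] tool axes in clamp
 [[ 1.     0.021  0.   ]
 [ 0.021 -1.     0.013]
 [ 0.    -0.013 -1.   ]] F [-0.5 -0.7  0.4] gap -0.00012752031688776595
shift to (-.09,0,.15) in tool [ 0.0019 -0.0191  0.0015] rotvec [-0.0126 -0.0002  0.0214]
```

View pics/d.png

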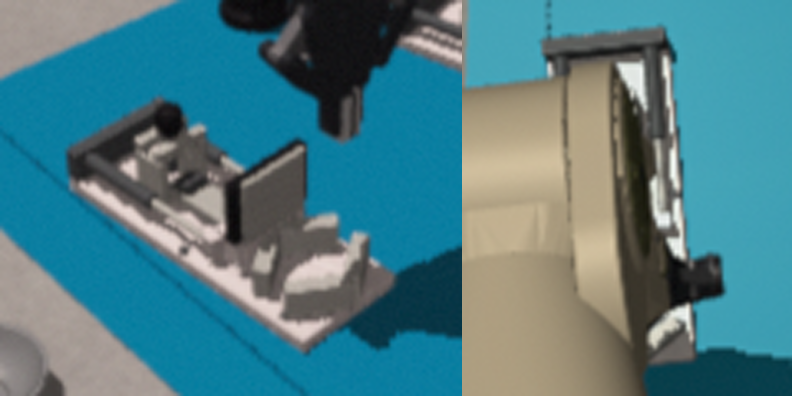

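The side view shows the fingertips at (340,130) in the crop, above and in front of the plate (270,190), with the clamp undisturbed. The arm was still catching up.

```bash
python3 nudge.py '[{},{}]' >/dev/null; python3 where.py
```

```text
t 2.55 tcp in clamp [-0.0912 -0.0186  0.1509] tool axes in clamp
 [[ 1.     0.022  0.001]
 [ 0.022 -1.     0.013]
 [ 0.001 -0.013 -1.   ]] F [ 0.2 -0.1  0.4] gap 0.0001324986232760342
shift to (-.09,0,.15) in tool [ 0.0016 -0.0185  0.0011] rotvec [-0.0128 -0.0008  0.0225]
```

```bash
python3 nudge.py '[{"xyz": [0,-0.018,0.01],"turn_vec": [-0.0126,0,0.022]},{"xyz": [0,-0.018,0.03],"turn_vec": [-0.0126,0,0.022]},{"xyz": [0,-0.018,0.05],"turn_vec": [-0.0126,0,0.022]},{"xyz": [0,-0.018,0.067],"turn_vec": [-0.0126,0,0.022]},{"xyz": [0,-0.018,0.074],"turn_vec": [-0.0126,0,0.022]},{"xyz": [0,-0.018,0.074],"turn_vec": [-0.0126,0,0.022]},{"xyz": [0,-0.018,0.074],"turn_vec": [-0.0126,0,0.022]}]'
python3 where.py
python3 - <<'E'
from workcell import env
import cv2,numpy as np
a=env.read_camera('side')['image'][:,:,::-1][235:355,210:350]
cv2.imwrite('pics/e.png',cv2.resize(a,None,fx=4,fy=4,interpolation=2))
E
```

```text
clock: 3.42
tcp_pos: [0.4953, 0.1384, 0.077]
orientation: [-0.007, 0.998, 0.055, -0.0]
wrist_force: [0.4, -0.8, -1.3]
finger_gap: -0.0001
grip_force: 0.0
t 3.425 tcp in clamp [-0.0909 -0.0167  0.077 ] tool axes in clamp
 [[ 1.     0.026  0.   ]
 [ 0.026 -1.     0.014]
 [ 0.    -0.014 -1.   ]] F [ 0.4 -0.8 -1.3] gap -0.00010326702469652905
shift to (-.09,0,.15) in tool [ 0.0013 -0.0176 -0.0727] rotvec [-0.0138 -0.0003  0.0256]
```

View pics/e.png

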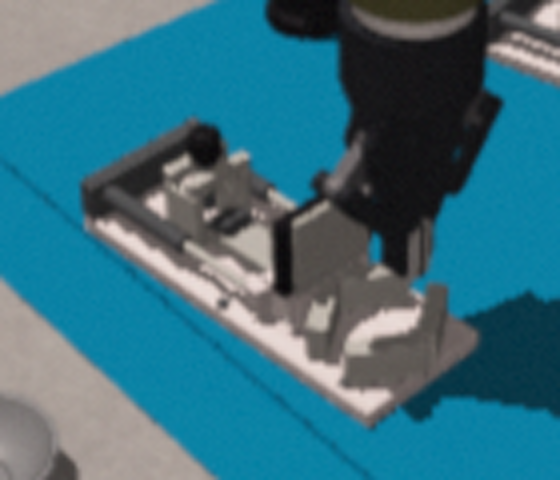

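The side view shows the fingers in front of the plate at about the right height, at crop (415,250), but still about 17 mm off-centre. The y move didn't take, so I'm checking the joint limits.

```bash
python3 -c "
from workcell import env
s=env.get_state();print(s['joint_pos'].round(3),s['tau'].round(1),s['wrist_force'])"
```

```text
[ 0.109  0.321 -0.403  0.846  0.014  3.141] [  0.  -43.4  24.9   0.    0.   -0. ] [-1.02889469 -0.04139021 -0.45887607]
```
Joint 6 at limit 3.141! At joint1=0.109. So tool x yaw vs joint... Actually initial: j1=-1.411, j6=1.431, yaw of tool x .30; now j1=.109,j6=3.14 yaw .058?? relation: yaw= j1 - ... -1.411+? : yaw = -(j6) + j1 + c → initial: .3 = -1.411 ∓1.431 + c. now 0.058+... = .109 ∓3.141. With plus: .3-(-1.411+1.431)=.28 hm; with minus: .3+2.842=3.142 ; now .058+3.032=3.09 ≈ π. OK so yaw = j1 - j6 + π. Rotating joint 6 by half turn: need j6 = j1+π-yaw; with yaw=.084+π → j6 = j1-.084≈.15. So half-turn: need 180° rotation: 3.14/.188=17 rows ≈ 2.1 s. OK. Alternatively, yaw smaller: j1 needed = atan2(.155,.5)≈.29 → j6≈3.35>3.14; yaw tool by +0.21+ i.e. tool yaw ≥0.29+: 12° corner contact. Better do half-turn, raised up. Also joint 1 is not rotated independently... rotation direction: j6 down from 3.14 → yaw increases → world +z rotation → tool z negative rotation. Rotvec: total −3.1; each row gives pose relative to start; a rotvec of -1.5 in first command, -1.5 in second. Raise first to be clear: go up .074 first & also back off. Gripper at z=.15 with fingers closed: linkages spin radius ~57; tips at .128. fine; knob top .085, plate .091. Bottle/dish far.

Joint 6 is at its limit (3.14). I'll lift, give the wrist a half turn (which is equivalent for this push), and come back down.

```bash
python3 nudge.py '[{"xyz": [0,0,-0.03]},{"xyz": [0,0,-0.06]},{"xyz": [0,0,-0.075],"turn_vec": [0,0,-0.1]},{"xyz": [0,0,-0.075],"turn_vec": [0,0,-0.28]},{"xyz": [0,0,-0.075],"turn_vec": [0,0,-0.46]},{"xyz": [0,0,-0.075],"turn_vec": [0,0,-0.64]},{"xyz": [0,0,-0.075],"turn_vec": [0,0,-0.82]},{"xyz": [0,0,-0.075],"turn_vec": [0,0,-1.0]}]' >/dev/null
python3 nudge.py '[{"turn_vec": [0,0,-0.18]},{"turn_vec": [0,0,-0.36]},{"turn_vec": [0,0,-0.54]},{"turn_vec": [0,0,-0.72]},{"turn_vec": [0,0,-0.9]},{"turn_vec": [0,0,-1.08]},{"turn_vec": [0,0,-1.08]},{"turn_vec": [0,0,-1.08]}]' >/dev/null
sed -i "s/Ro.from_euler('x',np.pi)/Ro.from_euler('y',np.pi)/" where.py; python3 where.py
```

```text
t 5.475 tcp in clamp [-0.0911 -0.0177  0.1519] tool axes in clamp
 [[-0.507  0.862 -0.   ]
 [ 0.862  0.507  0.014]
 [ 0.012  0.007 -1.   ]] F [0.3 0.  0.3] gap 5.3728790142425845e-05
shift to (-.09,0,.15) in tool [0.0147 0.0099 0.0021] rotvec [ 0.0126 -0.0072 -1.0389]
```

```bash
python3 nudge.py '[{"xyz": [0.015,0.01,0],"turn_vec": [0,0,-0.18]},{"xyz": [0.015,0.01,0],"turn_vec": [0,0,-0.36]},{"xyz": [0.015,0.01,0],"turn_vec": [0,0,-0.54]},{"xyz": [0.015,0.01,0],"turn_vec": [0,0,-0.72]},{"xyz": [0.015,0.01,0.002],"turn_vec": [0.0126,-0.007,-0.9]},{"xyz": [0.015,0.01,0.002],"turn_vec": [0.0126,-0.007,-1.04]},{"xyz": [0.015,0.01,0.002],"turn_vec": [0.0126,-0.007,-1.04]},{"xyz": [0.015,0.01,0.002],"turn_vec": [0.0126,-0.007,-1.04]}]' >/dev/null
python3 where.py
```

```text
t 6.475 tcp in clamp [-0.0902  0.0003  0.1498] tool axes in clamp
 [[-1.    -0.001 -0.001]
 [-0.001  1.     0.   ]
 [ 0.001  0.    -1.   ]] F [-0.  -0.   0.2] gap 0.00022057010021110296
shift to (-.09,0,.15) in tool [-0.0002 -0.0003 -0.0002] rotvec [ 0.0001 -0.0007  0.0008]
```

```bash
python3 nudge.py '[{"xyz": [0,0,0.02]},{"xyz": [0,0,0.04]},{"xyz": [0,0,0.06]},{"xyz": [0,0,0.073]},{"xyz": [-0.01,0,0.073]},{"xyz": [-0.02,0,0.073]},{"xyz": [-0.025,0,0.073]},{"xyz": [-0.028,0,0.073]}]' >/dev/null
python3 where.py
python3 nudge.py '[{"xyz": [-0.004,0,0]},{"xyz": [-0.008,0,0]},{"xyz": [-0.012,0,0]},{"xyz": [-0.012,0,0]}]' >/dev/null
python3 where.py;  python3 - <<'E'
from workcell import env
import cv2,numpy as np
a=env.read_camera('side')['image'][:,:,::-1][235:355,210:350]
cv2.imwrite('pics/f.png',cv2.resize(a,None,fx=4,fy=4,interpolation=2))
E
```

```text
t 7.475 tcp in clamp [-0.0626  0.0004  0.077 ] tool axes in clamp
 [[-1.    -0.004 -0.002]
 [-0.004  1.     0.   ]
 [ 0.002  0.    -1.   ]] F [-6.1  0.6  2.1] gap -9.530224247950675e-06
shift to (-.09,0,.15) in tool [ 0.0275 -0.0003 -0.0729] rotvec [ 0.0001 -0.0021  0.0039]
t 7.975 tcp in clamp [-0.0523  0.0004  0.0765] tool axes in clamp
 [[-1.    -0.004 -0.005]
 [-0.004  1.    -0.   ]
 [ 0.005 -0.    -1.   ]] F [-5.7 -1.6  2.8] gap 9.408260391573003e-05
shift to (-.09,0,.15) in tool [ 0.038  -0.0003 -0.0733] rotvec [-0.0001 -0.0047  0.0041]
```

View pics/f.png

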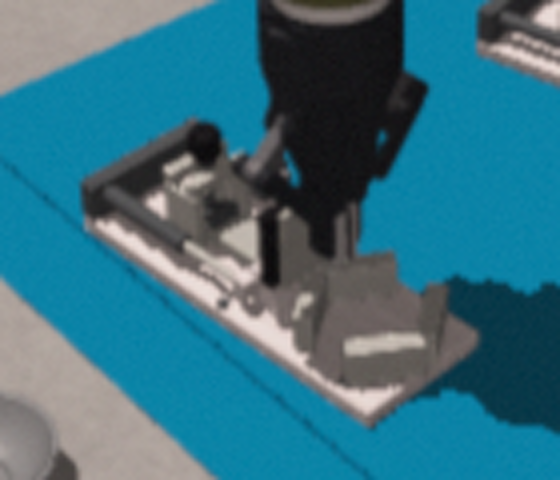

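The side view shows the fingertips on the plate face and the carriage about 10 mm back, with F about 6 N, as the spring should give. I'm checking the height of the gripper linkage, seen at crop (265,180), against the backing's 90 mm top.

Run:
```python
from workcell import env
import numpy as np
from scipy.spatial.transform import Rotation as Ro
c=env.read_camera('side');r=Ro.from_euler('z',.084);o=np.array([.5845,.1626,0])
C=r.inv().apply(-c['R'].T@c['t']-o)
for px in((252,165),(265,180),(278,187)):
    u=np.array(px)/4+(210,235)
    d=r.inv().apply(c['R'].T@np.linalg.solve(c['K'],[*u,1]))
    for x in(-.065,-.052,-.038): print(px,x,(C+d*(x-C[0])/d[0]).round(3))
```

```text
(252, 165) -0.065 [-0.065  0.068  0.161]
(252, 165) -0.052 [-0.052  0.057  0.147]
(252, 165) -0.038 [-0.038  0.045  0.133]
(265, 180) -0.065 [-0.065  0.06   0.146]
(265, 180) -0.052 [-0.052  0.048  0.133]
(265, 180) -0.038 [-0.038  0.036  0.118]
(278, 187) -0.065 [-0.065  0.051  0.137]
(278, 187) -0.052 [-0.052  0.04   0.123]
(278, 187) -0.038 [-0.038  0.027  0.108]
```

The linkage is at least 17 mm above the backing. Pushing on, gently near the end stop.

```bash
python3 nudge.py '[{"xyz": [-0.006,0,0]},{"xyz": [-0.013,0,0]},{"xyz": [-0.02,0,0]},{"xyz": [-0.027,0,0]},{"xyz": [-0.034,0,0]},{"xyz": [-0.039,0,0]},{"xyz": [-0.041,0,0]},{"xyz": [-0.041,0,0]}]' >/dev/null
python3 where.py | grep -E "tcp|F"
python3 nudge.py '[{"xyz": [-0.002,0,0]},{"xyz": [-0.003,0,0]},{"xyz": [-0.003,0,0]}]' >/dev/null
python3 where.py | grep -E "tcp|F"
```

```text
t 9.075 tcp in clamp [-0.0123  0.0007  0.0762] tool axes in clamp
 [ 0.007 -0.    -1.   ]] F [-8.1 -0.6  4.1] gap 0.0003600764022643652
t 9.45 tcp in clamp [-0.0096  0.0007  0.0761] tool axes in clamp
 [ 0.007 -0.    -1.   ]] F [-8.3  0.   4.9] gap -0.00017800038380145434
```

```bash
for i in 1 2; do python3 nudge.py '[{"xyz": [-0.001,0,0]},{"xyz": [-0.002,0,0]},{"xyz": [-0.002,0,0]}]' >/dev/null
python3 where.py | grep -E "tcp|F"; done
```

```text
t 9.825 tcp in clamp [-0.0077  0.0007  0.0761] tool axes in clamp
 [ 0.007 -0.    -1.   ]] F [-9.  -0.3  5.1] gap 7.385377610886179e-05
t 10.2 tcp in clamp [-0.0076  0.0006  0.0762] tool axes in clamp
 [ 0.011 -0.    -1.   ]] F [-13.8  -0.2   9.7] gap -5.445417524295134e-05
```

The TCP has stalled and force rises 9 to 14 N, so this looks like the end stop. One more small push will confirm it, then I'll back off slowly.

```bash
python3 nudge.py '[{"xyz": [-0.001,0,0]},{"xyz": [-0.002,0,0]},{"xyz": [-0.002,0,0]}]' >/dev/null
python3 where.py | grep -E "tcp|F"
python3 nudge.py '[{"xyz": [0.005,0,0]},{"xyz": [0.01,0,0]},{"xyz": [0.015,0,0]},{"xyz": [0.02,0,0]},{"xyz": [0.024,0,0]},{"xyz": [0.028,0,0]},{"xyz": [0.032,0,0]},{"xyz": [0.036,0,0]}]' >/dev/null
python3 where.py | grep -E "tcp|F"
python3 nudge.py '[{"xyz": [0.01,0,0]},{"xyz": [0.02,0,0]},{"xyz": [0.03,0,0]},{"xyz": [0.03,0,-0.03]},{"xyz": [0.03,0,-0.07]},{"xyz": [0.03,0,-0.12]},{"xyz": [0.03,0,-0.15]},{"xyz": [0.03,0,-0.15]}]' 
python3 where.py | grep -E "tcp|F"
```

```text
t 10.575 tcp in clamp [-0.0076  0.0007  0.0762] tool axes in clamp
 [ 0.014 -0.001 -1.   ]] F [-19.6  -0.3  12.8] gap 0.00019989485712430076
t 11.575 tcp in clamp [-0.0359  0.0006  0.0769] tool axes in clamp
 [-0.001  0.    -1.   ]] F [-0.4 -0.3 -0.2] gap 1.5961214981742743e-05
clock: 12.58
tcp_pos: [0.5197, 0.1577, 0.2296]
orientation: [0.002, -0.044, 0.999, 0.0]
wrist_force: [0.3, -0.3, -0.2]
finger_gap: 0.0001
grip_force: 0.0
t 12.575 tcp in clamp [-0.065   0.0005  0.2296] tool axes in clamp
 [-0.005  0.    -1.   ]] F [ 0.3 -0.4 -0.2] gap 0.00010581292256421717
```

The end stop was reached (stalled at 19.6 N), and contact was lost at a TCP x of -0.036 or earlier. That agrees with a latch near 0.030. A picture will confirm it.

Run:
```python
from workcell import env
import cv2,numpy as np
a=env.read_camera('side');im=a['image'][:,:,::-1].copy()[235:355,210:350]
from scipy.spatial.transform import Rotation as Ro
im=cv2.resize(im,None,fx=5,fy=5,interpolation=2)
for x,col in((-.02,(0,0,255)),(-.05,(0,255,255))):
  for y,z in((.028,.091),(.028,.039),(-.028,.091)):
    u=a['K']@(a['R']@(Ro.from_euler('z',.084).apply([x,y,z])+[.5845,.1626,0])+a['t']);u=u[:2]/u[2]
    cv2.circle(im,tuple(int(v) for v in (u-(210,235)+.4)*5),4,col,1)
cv2.imwrite('pics/g.png',im)
```

```text
(no output)
```

View pics/g.png

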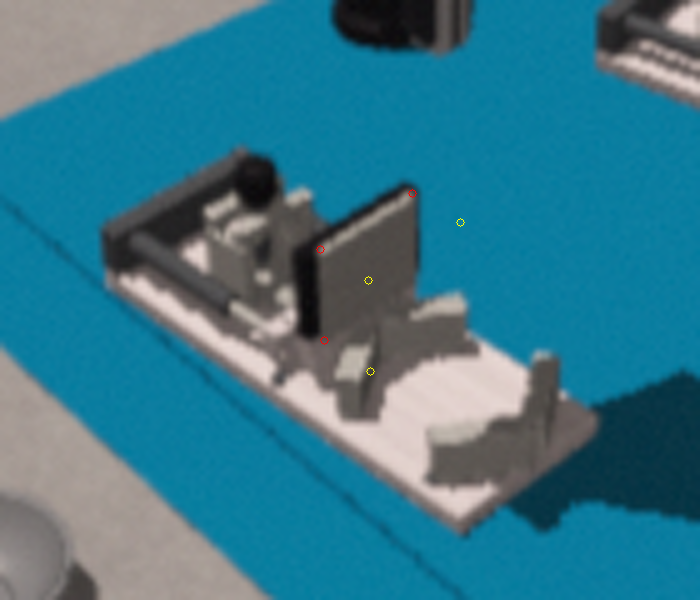

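The plate's corners (320,250), (411,193), (324,340) lie on the red marks predicted for 0.030 m, the latched position. The hand is clear.

```bash
python3 -c "
from workcell import env
print(env.hand_in())"
```

```text
the job is handed in; nothing more can be done
None
```

The vee clamp's carriage was pushed to its end stop and let back until the catch pin held it; the last picture shows it latched at about 30 mm with the hand clear, and the job is handed in.

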